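Weigh a sintered bushing and sort it

TASK

Stand the dark bushing on the empty pan of the balance, let go, and see whether it is heavier or lighter than the brass master on the other pan. Then stand it in the tray it belongs to, red if heavier, green if lighter, and slide it along the lane until it presses gently but distinctly (about 5 N, never above 15 N) against the yellow stop bar; leave it there upright, let go. Treat the balance gently, keep the bushing upright and leave the other things on the bench alone.

Things in the scene. Friction and masses are not known exactly. Their poses are not given: they have to be found in the camera images.
- bush_mid (a point): centre of the dark steel-coloured bushing: plain ring, outer diameter 40 mm, bore 22 mm, 60 mm tall, standing upright on the bench; this point is on its axis, 30 mm above its underside. Its mass is unknown, 180 to 380 g. z up along the axis.
- stand: grey base of the beam balance, fixed; origin under its centre at bench level; y runs along the beam from the empty pan (y = -120 mm) to the master's pan (+120 mm). A white scale plate and black pointer in the middle reach 155 mm above the bench; the pointer leans to the plate's red half when the bushing is heavier, green when lighter.
- weigh_pan: empty steel pan, 76 mm across, flat, no rim; origin at the centre of its top, 66 mm above the bench with the beam level; stays level as it moves 12 mm up or down. Starts up, as the master (280 g brass plug, 44 mm wide, 40 mm tall, fixed on the other pan) outweighs it; yields to about 3 N down to its lower end, where it is rigid. Must not take over 12 N.
- beam (a joint): tilt of the balance beam, rad: -0.10 = empty pan fully up (lighter than the master), 0 = level, +0.10 = that pan fully down (heavier). Very sensitive: it swings to one end within about a second, or creeps there in up to 3 s if the masses are close; within 3 % it may rest anywhere and either tray will do.
- red_tray: red (heavier) tray, fixed, 200 x 66 mm; origin under its centre at bench level, x along the lane towards the closed end, z up. Floor 12 mm above bench. Guide walls (tops 20 mm above bench) from x = -40 to +95 mm leave a 46 mm wide lane centred on y = 0; the mouth flares out from x = -36 to -60 mm; the apron x = -100 to -60 mm is open. A stop bar closes the lane (see red_tray_stop).
- green_tray: green (lighter) tray, fixed, 200 x 66 mm; origin under its centre at bench level, x along the lane towards the closed end, z up. Floor 12 mm above bench. Guide walls (tops 20 mm above bench) from x = -40 to +95 mm leave a 46 mm wide lane centred on y = 0; the mouth flares out from x = -36 to -60 mm; the apron x = -100 to -60 mm is open. A stop bar closes the lane (see green_tray_stop).
- red_tray_floor: slick white plastic floor strip (friction about 0.1) of the red tray's lane, 46 mm wide; origin at the centre of its top face, 12 mm above the bench.
- green_tray_floor: slick white plastic floor strip (friction about 0.1) of the green tray's lane, 46 mm wide; origin at the centre of its top face, 12 mm above the bench.
- red_tray_stop: end plate of the red tray; origin same as the tray's. On a screw rod it carries a yellow stop bar across the lane, 44 mm wide, 8 mm thick, 17 to 29 mm above the bench, rigid, slick, clamped somewhere else each time: its face lies at tray x = +20 to +60 mm. NOT reported: find it by feel. Not to be pushed with more than 15 N.
- green_tray_stop: end plate of the green tray; origin same as the tray's. On a screw rod it carries a yellow stop bar across the lane, 44 mm wide, 8 mm thick, 17 to 29 mm above the bench, rigid, slick, clamped somewhere else each time: its face lies at tray x = +20 to +60 mm. NOT reported: find it by feel. Not to be pushed with more than 15 N.
- collar_mid (a point): bystander: brass collar, 38 mm diameter, 22 mm tall, point at its centre
- can_mid (a point): bystander: yellow-labelled spray can, 52 mm diameter, 150 mm tall, point at its centre
- jar_mid (a point): bystander: jar with red lid, 60 mm diameter, 70 mm tall, point at its centre
- driver_grip (a point): bystander: yellow screwdriver lying down, point on its handle
- wrench_grip (a point): bystander: steel wrench lying down, point on its shank
- nut_mid (a point): bystander: round steel nut, 28 mm diameter, 12 mm tall, point at its centre

How it is judged:
By the outcome, as a careful person would: the job done as asked, in the order asked, and still so for the second after the job is handed in, with the robot touching nothing.
It also fails if it takes over 67 s, if anything falls off the work surface, if the arm or the gripper's body presses on something with over 40 N, if the wrist force passes 120 N, or if a joint passes its speed limit or range.

ROBOT

A 7-joint arm with a two-finger parallel gripper is mounted at the origin on the work surface. World frame = base frame: x ahead of the robot, y to its left, z up, the work surface at z = 0. Lengths are in m, angles in rad, forces in N, time in s.
With the tool pointing down it reaches from about 0.4 to 0.875 m from the base axis. Payload 19.3 kg.
Tool frame: the origin (TCP) lies midway between the tips of the shut fingers; the grasp point (between the pads) lies 19 mm behind it; z points along the fingers, y is the line along which they close (so a half turn about z gives the same grasp; the last joint's range is limited). The gripper opens to 85 mm and grips with 20 to 120 N. Pads are 22 mm wide; open, the fingers measure 114 mm over their backs; the gripper's body (76 mm by 85 mm) begins 54 mm behind the grasp point. The pads swing forward as they close: fully open they stand 13 mm farther back than shut.
Start: joints at [1.14, 0.521, -0.036, 1.599, 0.021, 1.021, -0.113], TCP at [0.221, -0.585, 0.231] pointing down, gripper open.
Joint ranges: [-2.91, 2.91], [-0.3, 2.13], [-1.5, 1.42], [0.17, 2.43], [-1.26, 4.41], [0.16, 1.93], [-2.52, 2.52]. Speed limits (rad/s): [1.89, 1.89, 2.39, 2.39, 3.01, 3.01, 3.01].

INTERFACE

Orientations are given as [roll, pitch, yaw] about the fixed x, y, z axes, in that order (R = Rz(yaw) Ry(pitch) Rx(roll)).
In Python, from workcell import bot gives the robot as it stands.
- The arm moves only by the tool move_arm, never from a script. Its argument "moves" is a list that holds one entry, the list of rows, each a list of 7 numbers: the opening, from 0 (shut) to 1 (fully open), then the shift along the tool's x, y, z in units of 1000 mm (1.0 is 1000 mm), then the turn, a rotation vector about the tool's x, y, z in units of 2 pi rad (1.0 is 2 pi rad). A call has 1 to 5 rows; each row is the pose to reach, as a shift and turn from the pose commanded when the call began, along the tool's axes at that moment, turning the shorter way round; what a row does not reach only later rows make up. A row lasts 1/10 s, in which the tool goes at most 50 mm and 8.59 degrees, less where a joint would pass 70% of its speed; a pose out of reach is approached as far as the arm can. A call with a number of a shift or a turn outside -1 to 1 is refused whole. A call with a gripper value outside its range is refused whole. The fingers move at their own pace and stop on an object; "force" is the grip in N (left out, the last holds). Time passes only in rows, so rows that repeat a pose let the fingers close. It gives the time, the measured TCP pose, the force, the opening and the grip force at its end, in the units of the state.
- bot.observe(): the state, without advancing time (a new reading comes with each control period).
- bot.grab_frame(name): name is "scene" or "top" or "wrist"; returns the picture (420x560x3 uint8, red, green, blue); there is no depth.
- bot.camera_params(name): a dict with "vertical_fov" (degrees; the focal length in pixels is half the picture's height over the tangent of half this angle, whatever the lens; pixels are square), "cx", "cy" (the principal point, pixels), "R" (3x3) and "t" (3): a world point X has camera coordinates R X + t. Camera axes: x right, y down, z forward; pixel columns grow to the right and rows downward; lengths in m; the calibration is good to about 2 mm. A picture is of the moment at which its call begins: read the wrist's pose just before it. camera_params takes no time and is no camera call; for the wrist camera it gives the pose at the moment of the call.
- bot.job_done(): hands the job in; it is judged then, once.
The state is a dict: "clock": time; "qpos": joint angles; "qd": joint speeds; "joint_efforts": joint torques, N m; "position": TCP position; "tool_rot": TCP orientation; "force": force on the tool from outside, world axes, zero at the start; "moment": the same for the moment, N m; "grip_width": finger opening in m; "finger_force": force on a finger pad.
Only numpy, scipy, OpenCV 4.12 (cv2) and the standard library are available. Lean on these libraries where they do the work, as an engineer would, in place of code of your own. Each camera call takes 0.05 s, during which the arm holds its last target. There are 200 camera calls.

## Working session

There is one attempt and no reset: what is moved stays moved. The work goes in short steps, Python scripts to look and compute and a tool call to move; the robot and the scene stay as the last step left them, time stands still between calls to the robot, and variables do not carry over. Pictures are saved under pics/ and viewed, at most 10 in all, crops included, and the job is handed in when it is done.

Besides the shell and the picture viewer there is one more tool, called after "Emit:" as name(argument=value, ...), one argument or row to a line, values as JSON. move_arm: Moves the arm, as the interface text tells. Shifts and turns lie within -1 to 1; 1 stands for 1000 mm of shift or 2 pi rad of turn. Its arguments: {"type":"object","properties":{"moves":{"type":"array"},"force":{"type":"number"}},"required":["moves"]}

```bash
mkdir -p pics
python3 - <<'E'
from workcell import bot
import cv2, numpy as np
np.set_printoptions(precision=4,suppress=True)
for n in ("scene","top"):
    im=bot.grab_frame(n); cv2.imwrite(f"pics/{n}0.png",im[:,:,::-1]); p=bot.camera_params(n); print(n,p)
s=bot.observe(); print(s)
E
```

```text
scene {'vertical_fov': 53.03077918331115, 'cx': 274.23993292495715, 'cy': 208.56041489447247, 'R': array([[ 0.7607,  0.6491,  0.0088],
       [ 0.3908, -0.447 , -0.8046],
       [-0.5183,  0.6155, -0.5937]]), 't': array([-0.4406, -0.1787,  1.3088])}
top {'vertical_fov': 51.750152504987724, 'cx': 279.82655922866394, 'cy': 211.2850732921726, 'R': array([[-0.0132, -0.9999,  0.0016],
       [-0.9965,  0.0131, -0.0823],
       [ 0.0823, -0.0027, -0.9966]]), 't': array([-0.0214,  0.6137,  0.9081])}
{'clock': 0.1, 'qpos': array([ 1.1398,  0.5219, -0.0363,  1.5999,  0.0212,  1.0211, -0.1128]), 'qd': array([-0.0011, -0.0024, -0.0002, -0.0027, -0.0023, -0.0002, -0.0009]), 'joint_efforts': array([  0.0032, -92.8497,   1.9833, -37.0534,   0.0181,   0.0054,
        -0.0001]), 'position': array([ 0.2205, -0.5845,  0.2308]), 'tool_rot': array([-3.1406,  0.0001,  0.3608]), 'force': array([-0.2834, -0.2391, -0.0283]), 'moment': array([ 0.0108,  0.0283, -0.0724]), 'finger_force': 0.0, 'grip_width': 0.08524484196081895}
```

View pics/top0.png

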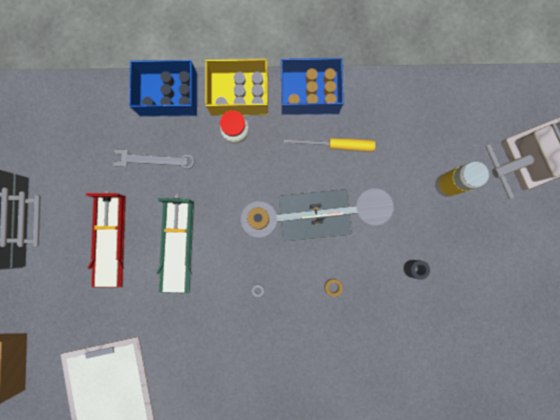

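View pics/scene0.png

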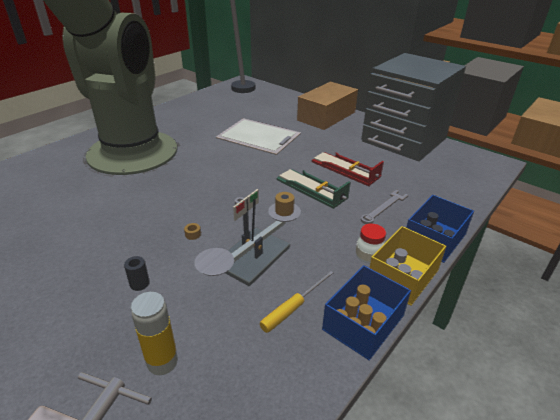

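The top view shows the bushing at (420,268), the empty pan at (374,206), the can at (462,178), the master pan at (258,218), the red tray around (108,240) and the green one around (176,245), with both closed ends up (+x). I'll zoom in to measure these properly.

```bash
cat > h.py <<'E'
import numpy as np, cv2
from scipy.spatial.transform import Rotation as Rn
from workcell import bot
np.set_printoptions(precision=4,suppress=True)
def K(p): 
    f=210/np.tan(np.radians(p["vertical_fov"]/2)); return f
def ray(p,uv,z):
    f=K(p); d=np.array([(uv[0]-p["cx"])/f,(uv[1]-p["cy"])/f,1]); R=np.array(p["R"]);C=-R.T@np.array(p["t"]); d=R.T@d
    return C+d*(z-C[2])/d[2]
def proj(p,X):
    c=np.array(p["R"])@X+np.array(p["t"]); return K(p)*c[:2]/c[2]+[p["cx"],p["cy"]]
E
python3 - <<'E'
from h import *
im=cv2.imread("pics/top0.png"); p=bot.camera_params("top")
def crop(x0,y0,w,h,s): 
    c=cv2.resize(im[y0:y0+h,x0:x0+w],None,fx=s,fy=s,interpolation=cv2.INTER_CUBIC)
    for i in range(0,w,10): cv2.putText(c,str(x0+i),(i*s,8),0,.3,(255,255,0)); cv2.line(c,(i*s,0),(i*s,4),(0,255,255))
    for i in range(0,h,10): cv2.putText(c,str(y0+i),(0,i*s+4),0,.3,(255,255,0))
    return c
a=crop(80,185,120,115,5)[:, :]
cv2.imwrite("pics/a.png",np.clip(a,0,255))
b=crop(300,180,140,105,5); cv2.imwrite("pics/b.png",b)
for n,uv,z in (("bush top",(419.5,268),.06),("pan",(374.5,206.5),.078),("mpan",(258.5,218.5),.054),("collar",(334,288),.022),("nut",(258,291),.012),("jar",(233,124),.07),("can",(474,175),.15)): print(n,ray(p,uv,z))
E
```

```text
bush top [ 0.4899 -0.3148  0.06  ]
pan [ 0.6163 -0.2223  0.078 ]
mpan [0.5965 0.0153 0.054 ]
collar [ 0.448  -0.1429  0.022 ]
nut [0.4429 0.0197 0.012 ]
jar [0.7938 0.0659 0.07  ]
can [ 0.6668 -0.3954  0.15  ]
```

View pics/a.png

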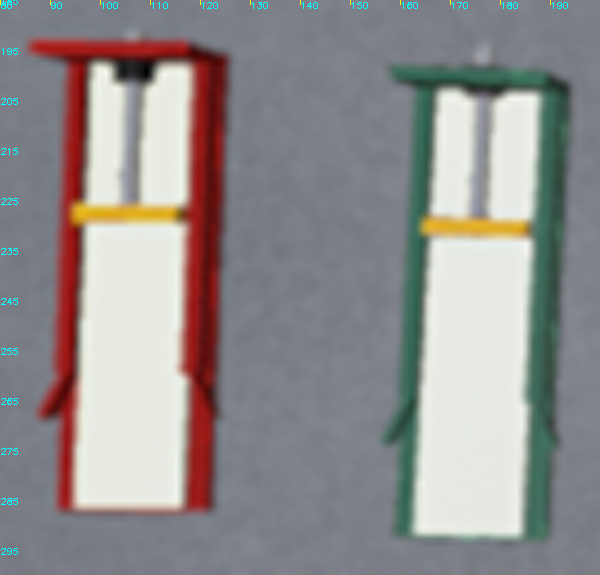

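View pics/b.png

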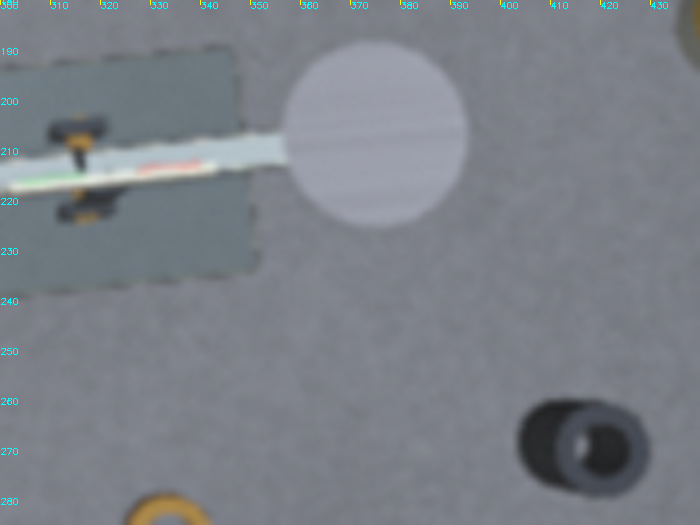

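Crop a gives the tray apron edges: red floor bottom from (94.5,286.5) to (116.5,286.5), green from (162,292) to (184.5,291.5). The bars are at (105,227) and (175,230). Crop b puts the bushing's top centre at (420.3,269.6) and the pan centre at (374.7,206.4).

Run:
```python
from h import *
p=bot.camera_params("top")
im=cv2.imread("pics/top0.png").astype(int)
print("bush",ray(p,(420.3,269.6),.06),"pan",ray(p,(374.7,206.4),.078))
for n,bx,Y in (("red",(80,135),(232,286)),("green",(150,195),(236,291))):
    L=[]
    for v in range(Y[0]+1,Y[1]-1):
        r=im[v,bx[0]:bx[1]].min(1); thr=160
        w=np.where(r>thr)[0]
        l,rr=w[0],w[-1]
        sub=lambda a,b:(thr-r[a])/(r[b]-r[a])*(b-a)+a
        L.append((sub(l-1,l)+bx[0],sub(rr+1,rr)+bx[0],v))
    L=np.array(L)
    W=np.array([np.r_[ray(p,(a,v),.012)[:2],ray(p,(b,v),.012)[:2]] for a,b,v in L])
    w=W[:,1]-W[:,3]; mid=(W[:,:2]+W[:,2:])/2
    lo=mid[-18:]; print(n,"apron width",w[-18:].mean(), "mid",lo.mean(0))
    for j in(1,3):
        print(" edge slope dy/dx",np.polyfit(W[:,0],W[:,j],1)[0], np.polyfit(W[-20:,0],W[-20:,j],1)[0])
    h=0
    u=int(L[-10,:2].mean()); col=im[Y[1]-5:Y[1]+8,u].min(1)
    i=np.where(col<150)[0][0]; e=Y[1]-5+i-1+(col[i-1]-150)/(col[i-1]-col[i]); print(" open end",ray(p,(u,e),.012),"width profile",w[::8])
for n,l,r,f in (("red",(71,214),(187,215),(130,223)),("green",(422,226),(532,229),(477,237))):
    q=lambda a:(80+(a[0]+.5)/5-.5,185+(a[1]+.5)/5-.5)
    print(n,"bar ctr",(ray(p,q(l),.029)+ray(p,q(r),.029))/2,"face",ray(p,q(f),.026))
```

```text
bush [ 0.4866 -0.3163  0.06  ] pan [ 0.6165 -0.2227  0.078 ]
red apron width 0.046379645563237884 mid [0.4804 0.3486]
 edge slope dy/dx -0.02182300826349128 -0.01879909626595464
 edge slope dy/dx 0.023894046479270223 -0.01774999564825774
 open end [0.4573 0.3492 0.012 ] width profile [0.0427 0.0426 0.044  0.0429 0.046  0.0464 0.0464]
green apron width 0.04679164609007961 mid [0.4677 0.2016]
 edge slope dy/dx -0.04761210528979463 -0.04851669040786332
 edge slope dy/dx -0.022014671146660888 -0.04803559044750506
 open end [0.4433 0.2027 0.012 ] width profile [0.0445 0.045  0.0449 0.0451 0.0468 0.0471 0.0469]
red bar ctr [0.5832 0.3441 0.029 ] face [0.5797 0.3448 0.026 ]
green bar ctr [0.5757 0.1952 0.029 ] face [0.5717 0.1959 0.026 ]
```

Emit:
move_arm(
  moves=[
    [[1,0.344,-0.157,0.03,0,0,0.0574],[1,0.344,-0.157,0.03,0,0,0.0574],[1,0.344,-0.157,0.03,0,0,0.0574],[1,0.344,-0.157,0.03,0,0,0.0574],[1,0.344,-0.157,0.03,0,0,0.0574]],
  ],
  force=40,
)

```text
clock: 0.6
position: [0.3955, -0.4081, 0.2115]
tool_rot: [-3.141, 0.0, -0.0]
force: [1.0, -0.8, 0.5]
grip_width: 0.0857
finger_force: 0.0
```

```bash
cat >> h.py <<'E'
def to(x,y,z,yaw=None):
    s=bot.observe(); R=Rn.from_euler('xyz',s["tool_rot"])
    yaw0=s["tool_rot"][2]; yaw=yaw0 if yaw is None else yaw
    T=Rn.from_euler('xyz',[np.pi,0,yaw])
    print("t",round(s["clock"],2),"pos",s["position"],"rot",s["tool_rot"],"F",s["force"],"w",s["grip_width"],"ff",s["finger_force"])
    print("shift",R.inv().apply(np.array([x,y,z])-s["position"]),"turn",(R.inv()*T).as_rotvec()/2/np.pi)
E
python3 -c "
from h import *
to(.4866,-.3163,.2,0)"
```

```text
t 0.6 pos [ 0.3955 -0.4081  0.2115] rot [-3.1415  0.0002 -0.0002] F [ 0.9843 -0.7949  0.4735] w 0.08571861903681595 ff 0.0
shift [ 0.0911 -0.0918  0.0115] turn [-0.  0. -0.]
```

Emit:
move_arm(
  moves=[
    [[1,0.091,-0.092,0.012,0,0,0],[1,0.091,-0.092,0.012,0,0,0],[1,0.091,-0.092,0.012,0,0,0],[1,0.091,-0.092,0.012,0,0,0]],
  ],
)

```text
clock: 1.0
position: [0.4884, -0.3134, 0.199]
tool_rot: [-3.14, -0.0, 0.006]
force: [0.1, -0.4, 0.3]
grip_width: 0.0855
finger_force: 0.0
```

Run:
```python
from h import *
to(.4866,-.3163,.2,0)
p=bot.camera_params("wrist"); im=bot.grab_frame("wrist")[:,:,::-1].copy()
for z in (0,.06):
  for a in np.linspace(0,2*np.pi,60):
    u=proj(p,np.array([.4866+.02*np.cos(a),-.3163+.02*np.sin(a),z])); cv2.circle(im,(int(round(u[0])),int(round(u[1]))),0,(0,255,0) if z else (0,0,255),-1)
cv2.imwrite("pics/w1.png",im); print(p, proj(p,np.array([.4866,-.3163,.06])))
```

```text
t 1.0 pos [ 0.4884 -0.3134  0.199 ] rot [-3.1395 -0.0002  0.0064] F [ 0.1341 -0.3555  0.2516] w 0.08548390350701543 ff 0.0
shift [-0.0018  0.0028 -0.0011] turn [-0.0003 -0.      0.001 ]
{'vertical_fov': 59.75683655328434, 'cx': 278.17260848468425, 'cy': 206.3035581370737, 'R': array([[ 0.0077, -1.    , -0.0024],
       [-0.9529, -0.0081,  0.3032],
       [-0.3032, -0.    , -0.9529]]), 't': array([-0.3162,  0.4327,  0.4965])} [282.7686 193.5227]
```

View pics/w1.png

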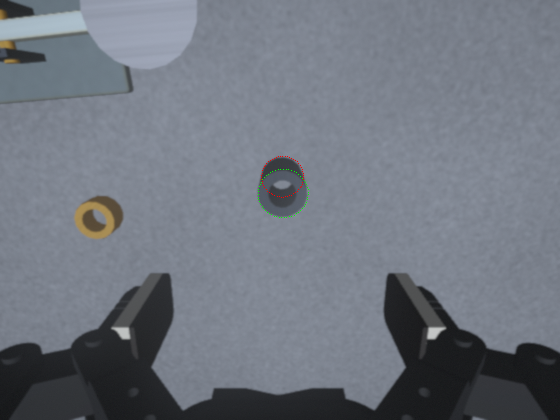

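The wrist view confirms the bushing estimate: the green projected ring sits on its top rim at (282,193).

Emit:
move_arm(
  moves=[
    [[1,0,0,0.05,0,0,0],[1,0,0,0.1,0,0,0],[1,0,0,0.1,0,0,0],[1,0,0,0.1,0,0,0]],
  ],
)

```text
clock: 1.45
position: [0.4849, -0.3186, 0.1005]
tool_rot: [-3.141, 0.001, -0.001]
force: [-0.3, -0.5, 1.2]
grip_width: 0.0853
finger_force: 0.0
```

```bash
python3 -c "
from h import *
to(.4866,-.3163,.020,0)"
```

```text
t 1.45 pos [ 0.4849 -0.3186  0.1005] rot [-3.1413  0.0012 -0.0011] F [-0.2903 -0.5416  1.2421] w 0.08531574726999717 ff 0.0
shift [ 0.0018 -0.0023  0.0805] turn [-0.      0.0002 -0.0002]
```

Emit:
move_arm(
  moves=[
    [[1,0.001,-0.001,0.04,0,0,0],[1,0.001,-0.001,0.08,0,0,0],[1,0.001,-0.001,0.08,0,0,0],[1,0.001,-0.001,0.08,0,0,0]],
  ],
)

```text
clock: 1.85
position: [0.4872, -0.3177, 0.0222]
tool_rot: [3.141, -0.001, -0.0]
force: [0.3, 0.3, 0.0]
grip_width: 0.0852
finger_force: 0.0
```

```bash
python3 -c "
from h import *
to(.4866,-.3163,.020,0)"
```

```text
t 1.85 pos [ 0.4872 -0.3177  0.0222] rot [ 3.1405 -0.0014 -0.0004] F [0.2933 0.3184 0.0267] w 0.08522424392434283 ff 0.0
shift [-0.0006 -0.0014  0.0022] turn [ 0.0002 -0.0002 -0.0001]
```

Well centred; close, gently.

Emit:
move_arm(
  moves=[
    [[0.3,0,-0.001,0,0,0,0],[0.3,0,-0.001,0,0,0,0],[0.3,0,-0.001,0,0,0,0],[0.3,0,-0.001,0,0,0,0],[0.3,0,-0.001,0,0,0,0]],
  ],
  force=40,
)

```text
clock: 2.35
position: [0.4871, -0.3163, 0.0212]
tool_rot: [3.141, -0.002, -0.0]
force: [-3.4, 1.1, 17.6]
grip_width: 0.0397
finger_force: 38.0
```

Emit:
move_arm(
  moves=[
    [[0.3,0,0,0,0,0,0],[0.3,0,0,0,0,0,0],[0.3,0,0,0,0,0,0]],
  ],
)

```text
clock: 2.65
position: [0.4871, -0.3163, 0.0212]
tool_rot: [3.141, -0.002, -0.0]
force: [-3.4, 2.1, 16.7]
grip_width: 0.0399
finger_force: 38.0
```

```bash
python3 -c "
from h import *
to(.4866,-.3163,.020,0)"
```

```text
t 2.65 pos [ 0.4871 -0.3163  0.0212] rot [ 3.1406 -0.0015 -0.0001] F [-3.4267  2.1073 16.7089] w 0.039914972876956986 ff 38.03956876974553
shift [-0.0005  0.      0.0012] turn [ 0.0002 -0.0002 -0.    ]
```

Emit:
move_arm(
  moves=[
    [[0.3,0,0,-0.02,0,0,0],[0.3,0,0,-0.06,0,0,0],[0.3,0,0,-0.11,0,0,0],[0.3,0,0,-0.11,0,0,0],[0.3,0,0,-0.11,0,0,0]],
  ],
)

```text
clock: 3.15
position: [0.4868, -0.316, 0.1308]
tool_rot: [3.141, -0.002, -0.0]
force: [-0.2, 0.8, -3.9]
grip_width: 0.0399
finger_force: 41.3
```

```bash
python3 -c "
from h import *
to(.6165,-.2227,.125,0)"
```

```text
t 3.15 pos [ 0.4868 -0.316   0.1308] rot [ 3.1406 -0.0018 -0.    ] F [-0.1632  0.8277 -3.8558] w 0.03987649418688773 ff 41.25840933993459
shift [ 0.1297 -0.0933  0.0059] turn [ 0.0002 -0.0003 -0.    ]
```

Emit:
move_arm(
  moves=[
    [[0.3,0.03,-0.021,0,0,0,0],[0.3,0.07,-0.05,0,0,0,0],[0.3,0.11,-0.079,0,0,0,0],[0.3,0.13,-0.093,0,0,0,0],[0.3,0.13,-0.093,0,0,0,0]],
  ],
)

```text
clock: 3.65
position: [0.6185, -0.2184, 0.1274]
tool_rot: [-3.139, 0.001, 0.005]
force: [-0.6, 0.4, -3.7]
grip_width: 0.0396
finger_force: 41.3
```

Run:
```python
from h import *
to(.6165,-.2227,.100,0)
p=bot.camera_params("scene"); im=bot.grab_frame("scene")[:,:,::-1].copy()
im=cv2.resize(im[150:310,150:350],None,fx=4,fy=4,interpolation=cv2.INTER_CUBIC)
im=im[:600]
cv2.imwrite("pics/s2.png",im)
```

```text
t 3.65 pos [ 0.6185 -0.2184  0.1274] rot [-3.1392  0.0014  0.0053] F [-0.6234  0.3878 -3.694 ] w 0.03958712308566096 ff 41.300280690193176
shift [-0.002   0.0044  0.0274] turn [-0.0004  0.0002  0.0008]
```

View pics/s2.png

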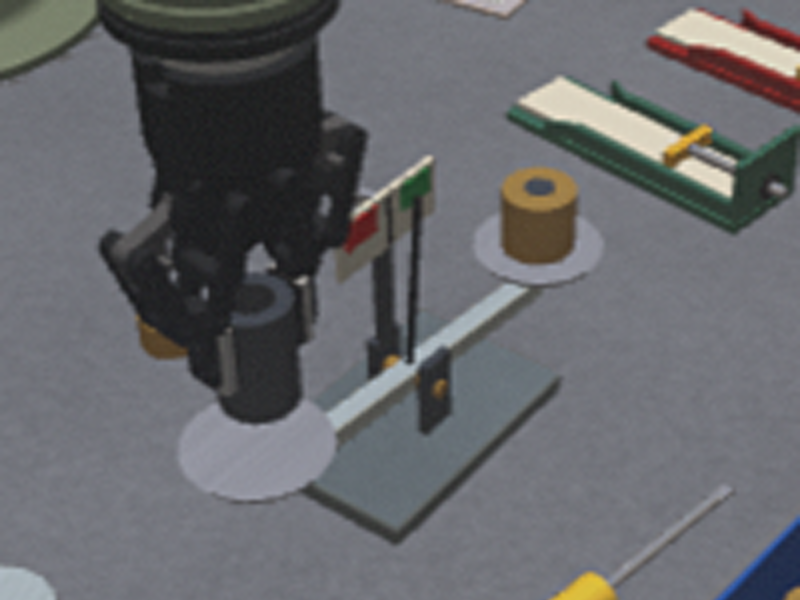

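The bushing is held above the empty pan, the pan is up, and the pointer is on green. Next I lower it slowly.

Emit:
move_arm(
  moves=[
    [[0.3,0,0,0.008,0,0,0],[0.3,0,0,0.016,0,0,0],[0.3,0,0,0.024,0,0,0],[0.3,0,0,0.026,0,0,0],[0.3,0,0,0.026,0,0,0]],
  ],
)

```text
clock: 4.2
position: [0.616, -0.223, 0.1032]
tool_rot: [-3.141, 0.001, -0.0]
force: [-0.3, -0.8, -2.8]
grip_width: 0.0391
finger_force: 41.3
```

```bash
python3 -c "
from h import *
to(.6165,-.2227,.100,0)"
```

```text
t 4.2 pos [ 0.616  -0.223   0.1032] rot [-3.1414  0.0009 -0.0003] F [-0.2782 -0.7677 -2.7782] w 0.03910467046964085 ff 41.280322121456265
shift [ 0.0005 -0.0003  0.0032] turn [-0.      0.0001 -0.    ]
```

Emit:
move_arm(
  moves=[
    [[0.3,0,0,0.001,0,0,0],[0.3,0,0,0.002,0,0,0],[0.3,0,0,0.003,0,0,0],[0.3,0,0,0.003,0,0,0]],
  ],
)

```text
clock: 4.6
position: [0.6164, -0.2227, 0.1007]
tool_rot: [3.142, -0.0, 0.0]
force: [-0.5, -0.5, -2.9]
grip_width: 0.0397
finger_force: 41.3
```

Emit:
move_arm(
  moves=[
    [[0.3,0,0,0.001,0,0,0],[0.3,0,0,0.002,0,0,0],[0.3,0,0,0.002,0,0,0],[0.3,0,0,0.002,0,0,0]],
  ],
)

```text
clock: 5.0
position: [0.6165, -0.2229, 0.0989]
tool_rot: [3.141, -0.0, 0.0]
force: [-0.2, -0.4, 0.6]
grip_width: 0.0395
finger_force: 41.5
```

Emit:
move_arm(
  moves=[
    [[0.3,0,0,0.001,0,0,0],[0.3,0,0,0.002,0,0,0],[0.3,0,0,0.002,0,0,0],[0.3,0,0,0.002,0,0,0]],
  ],
)

```text
clock: 5.4
position: [0.6165, -0.2228, 0.0967]
tool_rot: [3.141, -0.0, 0.0]
force: [0.1, -0.9, -0.8]
grip_width: 0.0399
finger_force: 41.5
```

Contact: the force went from -2.9 N to about 0. Releasing.

Emit:
move_arm(
  moves=[
    [[0.6,0,0,0,0,0,0],[0.8,0,0,0,0,0,0],[1,0,0,0,0,0,0],[1,0,0,0,0,0,0],[1,0,0,0,0,0,0]],
  ],
)

```text
clock: 5.9
position: [0.6164, -0.2227, 0.0967]
tool_rot: [-3.141, 0.0, 0.0]
force: [-0.4, 0.4, 0.5]
grip_width: 0.0855
finger_force: 0.0
```

Emit:
move_arm(
  moves=[
    [[1,0,0,0,0,0,0],[1,0,0,-0.03,0,0,0],[1,0,0,-0.07,0,0,0],[1,0,0,-0.1,0,0,0],[1,0,0,-0.1,0,0,0]],
  ],
)

```text
clock: 6.4
position: [0.6182, -0.2234, 0.2011]
tool_rot: [3.14, -0.006, -0.0]
force: [-0.3, 0.2, -0.3]
grip_width: 0.0852
finger_force: 0.0
```

Emit:
move_arm(
  moves=[
    [[1,0,0,0,0,0,0],[1,0,0,0,0,0,0],[1,0,0,0,0,0,0],[1,0,0,0,0,0,0],[1,0,0,0,0,0,0]],
  ],
)

```text
clock: 6.9
position: [0.6163, -0.2227, 0.1962]
tool_rot: [-3.141, 0.001, 0.0]
force: [0.7, -0.0, 0.5]
grip_width: 0.0854
finger_force: 0.0
```

Emit:
move_arm(
  moves=[
    [[1,0,0,0,0,0,0],[1,0,0,0,0,0,0],[1,0,0,0,0,0,0],[1,0,0,0,0,0,0],[1,0,0,0,0,0,0]],
  ],
)

```text
clock: 7.4
position: [0.6164, -0.2228, 0.1967]
tool_rot: [-3.142, -0.0, 0.0]
force: [0.1, 0.4, 0.8]
grip_width: 0.0855
finger_force: 0.0
```

Emit:
move_arm(
  moves=[
    [[1,0,0,0,0,0,0],[1,0,0,0,0,0,0],[1,0,0,0,0,0,0],[1,0,0,0,0,0,0],[1,0,0,0,0,0,0]],
  ],
)

```text
clock: 7.9
position: [0.6164, -0.2227, 0.1967]
tool_rot: [-3.142, 0.0, 0.0]
force: [-0.9, 0.2, 0.4]
grip_width: 0.0852
finger_force: 0.0
```

Run:
```python
from h import *
to(.6165,-.2227,.100,0)
im=bot.grab_frame("scene")[:,:,::-1].copy()
im=cv2.resize(im[150:300,150:350],None,fx=4,fy=4,interpolation=cv2.INTER_CUBIC)
p=bot.camera_params("wrist"); w=bot.grab_frame("wrist")[:,:,::-1].copy()
cv2.imwrite("pics/w3.png",w)
w=w[::2,::2]; print(p)
im[390:,520:]=w[:,:][:210,:280]
cv2.imwrite("pics/s3.png",im)
```

```text
t 7.9 pos [ 0.6164 -0.2227  0.1967] rot [-3.1415  0.      0.0002] F [-0.8639  0.1638  0.4026] w 0.08521791895544718 ff 0.0
shift [ 0.0001 -0.      0.0967] turn [-0.  0.  0.]
{'vertical_fov': 59.75683655328434, 'cx': 278.17260848468425, 'cy': 206.3035581370737, 'R': array([[ 0.0014, -1.    , -0.0004],
       [-0.9529, -0.0015,  0.3034],
       [-0.3034, -0.0001, -0.9529]]), 't': array([-0.223 ,  0.5575,  0.5332])}
```

View pics/s3.png

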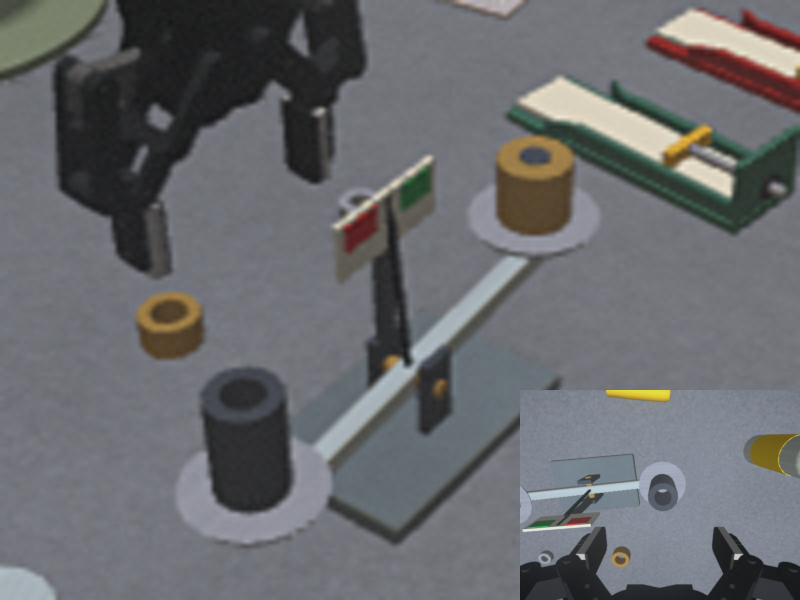

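The pan is down a little and the pointer is near the middle, shifted towards red. The beam may still be creeping, so I'll wait and look again.

Emit:
move_arm(
  moves=[
    [[1,0,0,0,0,0,0],[1,0,0,0,0,0,0],[1,0,0,0,0,0,0],[1,0,0,0,0,0,0],[1,0,0,0,0,0,0]],
  ],
)

```text
clock: 8.5
position: [0.6164, -0.2227, 0.1967]
tool_rot: [-3.142, 0.0, 0.0]
force: [-0.7, -0.1, -0.4]
grip_width: 0.0854
finger_force: 0.0
```

Emit:
move_arm(
  moves=[
    [[1,0,0,0,0,0,0],[1,0,0,0,0,0,0],[1,0,0,0,0,0,0],[1,0,0,0,0,0,0],[1,0,0,0,0,0,0]],
  ],
)

```text
clock: 9.0
position: [0.6164, -0.2228, 0.1967]
tool_rot: [-3.142, -0.0, 0.0]
force: [-0.3, 0.0, 0.1]
grip_width: 0.0858
finger_force: 0.0
```

Emit:
move_arm(
  moves=[
    [[1,0,0,0,0,0,0],[1,0,0,0,0,0,0],[1,0,0,0,0,0,0],[1,0,0,0,0,0,0],[1,0,0,0,0,0,0]],
  ],
)

```text
clock: 9.5
position: [0.6164, -0.2228, 0.1967]
tool_rot: [3.142, 0.0, 0.0]
force: [-0.1, 0.6, -0.1]
grip_width: 0.0851
finger_force: 0.0
```

Emit:
move_arm(
  moves=[
    [[1,0,0,0,0,0,0],[1,0,0,0,0,0,0],[1,0,0,0,0,0,0],[1,0,0,0,0,0,0],[1,0,0,0,0,0,0]],
  ],
)

```text
clock: 10.0
position: [0.6164, -0.2228, 0.1967]
tool_rot: [-3.142, 0.0, -0.0]
force: [-0.8, -0.0, 0.8]
grip_width: 0.0851
finger_force: 0.0
```

Run:
```python
from h import *
to(.6165,-.2227,.100,0)
im=bot.grab_frame("scene")[:,:,::-1].copy()
im=cv2.resize(im[180:300,180:310],None,fx=4,fy=4,interpolation=cv2.INTER_CUBIC)
p=bot.camera_params("wrist"); w=bot.grab_frame("wrist")[:,:,::-1].copy()
np.savez("wp.npz",R=p["R"],t=p["t"])
cv2.imwrite("pics/w4.png",w)
c=cv2.resize(w[110:260,210:350],None,fx=2,fy=2,interpolation=cv2.INTER_CUBIC)
o=np.zeros((480,800,3),np.uint8); o[:480,:520]=im; o[:300,520:]=c
cv2.imwrite("pics/s4.png",o)
```

```text
t 10.0 pos [ 0.6164 -0.2228  0.1967] rot [-3.1416  0.     -0.    ] F [-0.7722 -0.0014  0.7719] w 0.08514596927404136 ff 0.0
shift [ 0.0001 -0.0001  0.0967] turn [-0.  0. -0.]
```

View pics/s4.png

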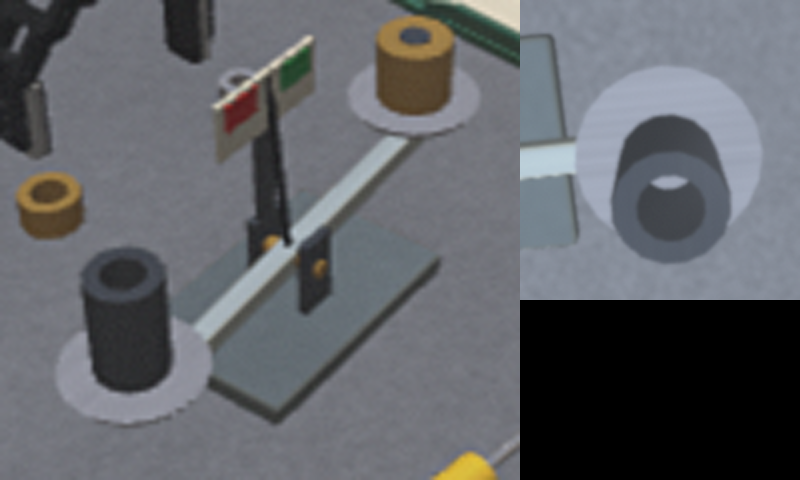

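Run:
```python
from h import *
p=bot.camera_params("scene")
im=bot.grab_frame("scene")[:,:,::-1].copy()
P=np.array([.6165,-.2227]);M=np.array([.5965,.0153])
outs=[]
for b in (-.1,0,.1):
    c=im.copy()
    c=cv2.resize(c[180:300,180:310],None,fx=4,fy=4,interpolation=cv2.INTER_CUBIC)
    def ring(ctr,r,z,col):
        pts=[(proj(p,np.array([ctr[0]+r*np.cos(a),ctr[1]+r*np.sin(a),z]))-[180,180]+.5)*4-.5 for a in np.linspace(0,6.3,80)]
        cv2.polylines(c,[np.int32(np.round(pts))],False,col,1)
    z=.066-.12*b; ring(P,.038,z,(0,0,255)); ring(P,.02,z+.06,(0,255,255))
    z=.066+.12*b; ring(M,.038,z,(0,0,255)); ring(M,.022,z+.04,(0,255,255))
    outs.append(c[:440,:490])
o=np.hstack(outs); cv2.imwrite("pics/s5.png",cv2.resize(o,None,fx=800/o.shape[1],fy=800/o.shape[1],interpolation=cv2.INTER_AREA))
```

```text
(no output)
```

View pics/s5.png

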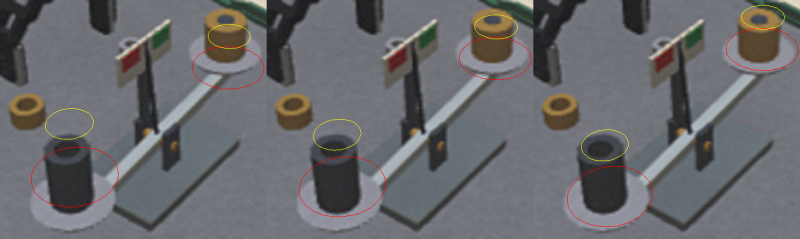

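The b=+0.10 overlay (right) matches both pans, so the pan is fully down. The bushing is heavier, which means the red tray. When I regrasp I'll rise during the closing, so the pads' swing doesn't press on the pan.

Emit:
move_arm(
  moves=[
    [[1,0,0,0.04,0,0,0],[1,0,0,0.08,0,0,0],[1,0,0,0.11,0,0,0],[1,0,0,0.122,0,0,0],[1,0,0,0.122,0,0,0]],
  ],
  force=20,
)

```text
clock: 10.65
position: [0.6158, -0.2226, 0.0736]
tool_rot: [-3.141, 0.002, 0.0]
force: [0.2, 0.6, 1.0]
grip_width: 0.0851
finger_force: 0.0
```

Emit:
move_arm(
  moves=[
    [[0.55,0,0,0,0,0,0],[0.55,0,0,0,0,0,0],[0.55,0,0,0,0,0,0],[0.55,0,0,0,0,0,0]],
  ],
)

```text
clock: 11.05
position: [0.6169, -0.2233, 0.0758]
tool_rot: [3.141, -0.002, -0.0]
force: [0.9, -2.5, 0.6]
grip_width: 0.0471
finger_force: 1.0
```

Emit:
move_arm(
  moves=[
    [[0.55,0,0,0,0,0,0],[0.55,0,0,0,0,0,0]],
  ],
)

```text
clock: 11.25
position: [0.6166, -0.2232, 0.0751]
tool_rot: [3.141, -0.001, -0.0]
force: [1.4, -2.6, 3.4]
grip_width: 0.047
finger_force: 1.7
```

Run:
```python
from h import *
to(.6165,-.2227,.0745,0)
w=bot.grab_frame("wrist")[:,:,::-1]; s=bot.grab_frame("scene")[:,:,::-1]
o=np.zeros((420,800,3),np.uint8); o[:,:400]=w[:,80:480]; o[:400,400:]=cv2.resize(s[200:300,170:270],None,fx=4,fy=4,interpolation=cv2.INTER_CUBIC)
cv2.imwrite("pics/s6.png",o)
```

```text
t 11.25 pos [ 0.6166 -0.2232  0.0751] rot [ 3.141  -0.0006 -0.0001] F [ 1.3705 -2.5635  3.3555] w 0.04695514004649369 ff 1.7278458655346185
shift [-0.0001 -0.0005  0.0006] turn [ 0.0001 -0.0001 -0.    ]
```

View pics/s6.png

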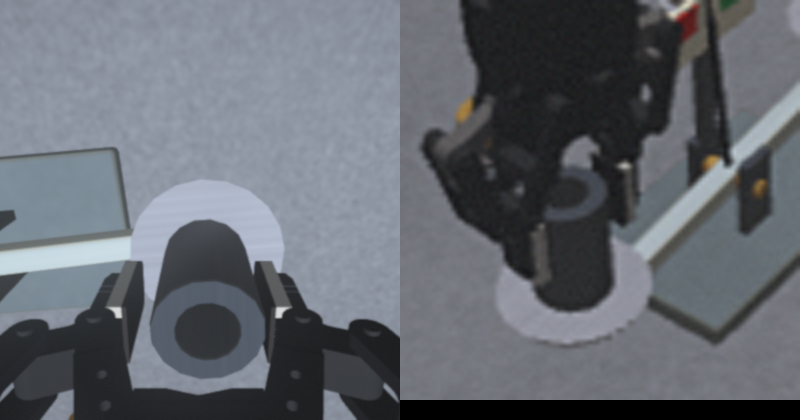

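The -y pad (right side of the wrist view) touches the bushing and there is a gap at the other pad. I'll shift 3 mm to centre, then close while rising.

Emit:
move_arm(
  moves=[
    [[0.6,0,0.002,0,0,0,0],[0.58,0,0.003,0,0,0,0],[0.56,0,0.003,0,0,0,0]],
  ],
)

```text
clock: 11.65
position: [0.6163, -0.2257, 0.0745]
tool_rot: [-3.141, 0.0, 0.0]
force: [-1.0, 0.5, -0.6]
grip_width: 0.0477
finger_force: 0.0
```

Emit:
move_arm(
  moves=[
    [[0.5,0,0,-0.001,0,0,0],[0.45,0,0,-0.003,0,0,0],[0.3,0,0,-0.006,0,0,0],[0.3,0,0,-0.009,0,0,0],[0.3,0,0,-0.012,0,0,0]],
  ],
)

```text
clock: 12.15
position: [0.6165, -0.2256, 0.0871]
tool_rot: [-3.141, -0.0, 0.0]
force: [0.0, 1.5, -0.9]
grip_width: 0.0402
finger_force: 20.5
```

Emit:
move_arm(
  moves=[
    [[0.3,0,0,-0.02,0,0,0],[0.3,0,0,-0.05,0,0,0],[0.3,0,0,-0.09,0,0,0],[0.3,0,0,-0.13,0,0,0],[0.3,0,0,-0.14,0,0,0]],
  ],
  force=40,
)

```text
clock: 12.65
position: [0.6178, -0.2265, 0.2314]
tool_rot: [3.14, -0.006, -0.0]
force: [0.3, -0.5, -2.9]
grip_width: 0.0392
finger_force: 40.9
```

```bash
python3 -c "
from h import *
to(.482,.3485,.22,-.022)"
```

```text
t 12.65 pos [ 0.6178 -0.2265  0.2314] rot [ 3.1397 -0.0056 -0.0003] F [ 0.3032 -0.4562 -2.8606] w 0.039241266579431076 ff 40.919132474809885
shift [-0.136  -0.575   0.0096] turn [ 0.0003 -0.0009  0.0035]
```

Emit:
move_arm(
  moves=[
    [[0.3,-0.015,-0.02,0,0,0,0.0035],[0.3,-0.04,-0.05,0,0,0,0.0035],[0.3,-0.065,-0.085,0,0,0,0.0035],[0.3,-0.09,-0.12,0,0,0,0.0035],[0.3,-0.11,-0.16,0,0,0,0.0035]],
  ],
)

```text
clock: 13.15
position: [0.5046, -0.0653, 0.2263]
tool_rot: [3.141, 0.001, -0.023]
force: [2.1, 1.5, -2.4]
grip_width: 0.0394
finger_force: 40.9
```

Emit:
move_arm(
  moves=[
    [[0.3,-0.01,-0.04,0,0,0,0],[0.3,-0.02,-0.085,0,0,0,0],[0.3,-0.02,-0.13,0,0,0,0],[0.3,-0.02,-0.175,0,0,0,0],[0.3,-0.02,-0.22,0,0,0,0]],
  ],
)

```text
clock: 13.65
position: [0.4908, 0.1562, 0.2265]
tool_rot: [3.141, 0.0, -0.022]
force: [1.6, -0.6, -2.6]
grip_width: 0.0397
finger_force: 40.9
```

Emit:
move_arm(
  moves=[
    [[0.3,0,-0.04,0,0,0,0],[0.3,0,-0.08,0,0,0,0],[0.3,0,-0.12,0,0,0,0],[0.3,0,-0.15,0,0,0,0],[0.3,0,-0.17,0,0,0,0]],
  ],
)

```text
clock: 14.15
position: [0.4943, 0.3267, 0.2261]
tool_rot: [3.142, 0.001, -0.02]
force: [-0.2, -0.9, -2.4]
grip_width: 0.0398
finger_force: 40.9
```

```bash
python3 -c "
from h import *
to(.482,.3485,.10,-.022)"
```

```text
t 14.15 pos [0.4943 0.3267 0.2261] rot [ 3.1416  0.0008 -0.0201] F [-0.1607 -0.9276 -2.4224] w 0.039809873304582195 ff 40.946757551282644
shift [-0.0126 -0.0215  0.1261] turn [0.     0.0001 0.0003]
```

Emit:
move_arm(
  moves=[
    [[0.3,-0.006,-0.011,0.03,0,0,0],[0.3,-0.012,-0.021,0.07,0,0,0],[0.3,-0.012,-0.021,0.11,0,0,0],[0.3,-0.012,-0.021,0.15,0,0,0],[0.3,-0.012,-0.021,0.165,0,0,0]],
  ],
)

```text
clock: 14.65
position: [0.4821, 0.344, 0.0582]
tool_rot: [3.138, 0.004, -0.022]
force: [-0.7, 0.2, -2.2]
grip_width: 0.0398
finger_force: 41.3
```

Emit:
move_arm(
  moves=[
    [[0.3,0,0,0.004,0,0,0],[0.3,0,0,0.008,0,0,0],[0.3,0,0,0.012,0,0,0],[0.3,0,0,0.012,0,0,0],[0.3,0,0,0.012,0,0,0]],
  ],
)

```text
clock: 15.15
position: [0.4838, 0.3461, 0.0506]
tool_rot: [-3.141, -0.001, -0.022]
force: [-0.2, 1.2, -3.2]
grip_width: 0.0396
finger_force: 41.4
```

```bash
python3 -c "
from h import *
to(.482,.3485,.04,-.02)"
```

```text
t 15.15 pos [0.4838 0.3461 0.0506] rot [-3.1408 -0.0009 -0.0219] F [-0.1893  1.1545 -3.2195] w 0.03962346282607152 ff 41.38256904669106
shift [-0.0019 -0.0024  0.0106] turn [-0.0001 -0.0001 -0.0003]
```

Emit:
move_arm(
  moves=[
    [[0.3,-0.002,-0.0025,0.004,0,0,0],[0.3,-0.002,-0.0025,0.007,0,0,0],[0.3,-0.002,-0.0025,0.009,0,0,0],[0.3,-0.002,-0.0025,0.009,0,0,0],[0.3,-0.002,-0.0025,0.009,0,0,0]],
  ],
)

```text
clock: 15.65
position: [0.4815, 0.3483, 0.0407]
tool_rot: [3.141, 0.0, -0.022]
force: [0.5, 0.4, -2.5]
grip_width: 0.0397
finger_force: 41.4
```

Emit:
move_arm(
  moves=[
    [[0.3,0,0,0.001,0,0,0],[0.3,0,0,0.002,0,0,0],[0.3,0,0,0.002,0,0,0]],
  ],
)

```text
clock: 15.95
position: [0.4814, 0.3483, 0.0386]
tool_rot: [3.142, 0.0, -0.022]
force: [0.5, 0.9, -3.3]
grip_width: 0.0397
finger_force: 41.4
```

Emit:
move_arm(
  moves=[
    [[0.3,0,0,0.001,0,0,0],[0.3,0,0,0.002,0,0,0],[0.3,0,0,0.002,0,0,0]],
  ],
)

```text
clock: 16.25
position: [0.4814, 0.3483, 0.0366]
tool_rot: [3.141, 0.0, -0.022]
force: [-0.9, 0.7, -2.7]
grip_width: 0.0395
finger_force: 41.4
```

Emit:
move_arm(
  moves=[
    [[0.3,0,0,0.001,0,0,0],[0.3,0,0,0.001,0,0,0]],
  ],
)

```text
clock: 16.45
position: [0.4814, 0.3483, 0.0356]
tool_rot: [3.142, 0.0, -0.022]
force: [0.6, -1.3, -4.2]
grip_width: 0.0397
finger_force: 41.4
```

Emit:
move_arm(
  moves=[
    [[0.3,0,0,0.001,0,0,0],[0.3,0,0,0.001,0,0,0]],
  ],
)

```text
clock: 16.65
position: [0.4814, 0.3484, 0.0346]
tool_rot: [3.142, 0.0, -0.022]
force: [0.4, 0.3, -1.8]
grip_width: 0.0399
finger_force: 41.4
```

Emit:
move_arm(
  moves=[
    [[0.3,0,0,0.0005,0,0,0],[0.3,0,0,0.0005,0,0,0]],
  ],
)

```text
clock: 16.85
position: [0.4815, 0.3484, 0.0343]
tool_rot: [-3.142, -0.0, -0.022]
force: [0.4, 0.6, -2.3]
grip_width: 0.0394
finger_force: 41.5
```

Emit:
move_arm(
  moves=[
    [[0.3,0,0,0.0005,0,0,0],[0.3,0,0,0.0005,0,0,0]],
  ],
)

```text
clock: 17.05
position: [0.4817, 0.3485, 0.0342]
tool_rot: [-3.141, -0.0, -0.022]
force: [-1.0, -2.3, 6.6]
grip_width: 0.0397
finger_force: 42.1
```

Emit:
move_arm(
  moves=[
    [[0.3,0,0,0.0005,0,0,0],[0.3,0,0,0.0005,0,0,0]],
  ],
)

```text
clock: 17.25
position: [0.4818, 0.3486, 0.0342]
tool_rot: [-3.141, -0.001, -0.022]
force: [-3.0, -2.4, 14.3]
grip_width: 0.0394
finger_force: 42.8
```

Emit:
move_arm(
  moves=[
    [[0.3,0,0,0.0005,0,0,0],[0.3,0,0,0.0005,0,0,0]],
  ],
)

```text
clock: 17.45
position: [0.482, 0.3487, 0.0341]
tool_rot: [-3.141, -0.001, -0.022]
force: [-5.4, -3.4, 21.4]
grip_width: 0.0394
finger_force: 43.4
```

Emit:
move_arm(
  moves=[
    [[0.3,0,0,-0.0014,0,0,0],[0.3,0,0,-0.0014,0,0,0],[0.3,0,0,-0.0014,0,0,0]],
  ],
)

```text
clock: 17.75
position: [0.4816, 0.3484, 0.0342]
tool_rot: [-3.141, -0.0, -0.022]
force: [-0.5, 0.2, 3.5]
grip_width: 0.0395
finger_force: 41.9
```

Emit:
move_arm(
  moves=[
    [[0.3,0.004,0,0,0,0,0],[0.3,0.008,0,0,0,0,0],[0.3,0.012,0,0,0,0,0],[0.3,0.016,0,0,0,0,0],[0.3,0.02,0,0,0,0,0]],
  ],
)

```text
clock: 18.25
position: [0.5019, 0.3481, 0.0342]
tool_rot: [-3.141, -0.0, -0.022]
force: [-1.3, -0.9, 5.2]
grip_width: 0.0394
finger_force: 42.0
```

Emit:
move_arm(
  moves=[
    [[0.3,0.004,0,0,0,0,0],[0.3,0.008,0,0,0,0,0],[0.3,0.012,0,0,0,0,0],[0.3,0.016,0,0,0,0,0],[0.3,0.02,0,0,0,0,0]],
  ],
)

```text
clock: 18.75
position: [0.5219, 0.3476, 0.0342]
tool_rot: [-3.141, -0.0, -0.022]
force: [-1.6, -0.2, 5.7]
grip_width: 0.0398
finger_force: 42.0
```

Emit:
move_arm(
  moves=[
    [[0.3,0.004,0,-0.0002,0,0,0],[0.3,0.008,0,-0.0002,0,0,0],[0.3,0.012,0,-0.0002,0,0,0],[0.3,0.016,0,-0.0002,0,0,0],[0.3,0.02,0,-0.0002,0,0,0]],
  ],
)

```text
clock: 19.25
position: [0.5418, 0.347, 0.0343]
tool_rot: [3.142, 0.0, -0.022]
force: [-1.2, 1.2, 2.2]
grip_width: 0.0398
finger_force: 41.8
```

Emit:
move_arm(
  moves=[
    [[0.3,0.0015,0,0,0,0,0],[0.3,0.003,0,0,0,0,0],[0.3,0.0045,0,0,0,0,0],[0.3,0.006,0,0,0,0,0],[0.3,0.007,0,0,0,0,0]],
  ],
)

```text
clock: 19.75
position: [0.5485, 0.3469, 0.0343]
tool_rot: [3.142, 0.0, -0.022]
force: [-1.7, 0.2, 0.8]
grip_width: 0.0394
finger_force: 41.7
```

Emit:
move_arm(
  moves=[
    [[0.3,0.0005,0,0,0,0,0],[0.3,0.001,0,0,0,0,0],[0.3,0.0015,0,0,0,0,0],[0.3,0.002,0,0,0,0,0]],
  ],
)

```text
clock: 20.15
position: [0.5504, 0.3469, 0.0343]
tool_rot: [3.142, 0.0, -0.022]
force: [-0.9, -1.0, 0.1]
grip_width: 0.0397
finger_force: 41.6
```

Free sliding so far. Now finer steps, one call at a time so I can watch the force.

Emit:
move_arm(
  moves=[
    [[0.3,0.0005,0,0,0,0,0],[0.3,0.001,0,0,0,0,0],[0.3,0.0015,0,0,0,0,0],[0.3,0.002,0,0,0,0,0],[0.3,0.0025,0,0,0,0,0]],
  ],
)

```text
clock: 20.65
position: [0.553, 0.3468, 0.0343]
tool_rot: [-3.142, -0.0, -0.022]
force: [-0.0, 0.1, 0.6]
grip_width: 0.0398
finger_force: 41.6
```

Emit:
move_arm(
  moves=[
    [[0.3,0.0005,0,0,0,0,0],[0.3,0.001,0,0,0,0,0]],
  ],
)

```text
clock: 20.85
position: [0.554, 0.3468, 0.0343]
tool_rot: [-3.142, -0.0, -0.022]
force: [-0.8, -1.5, -1.5]
grip_width: 0.0397
finger_force: 41.5
```

Emit:
move_arm(
  moves=[
    [[0.3,0.0004,0,0,0,0,0],[0.3,0.0007,0,0,0,0,0]],
  ],
)

```text
clock: 21.05
position: [0.5547, 0.3468, 0.0343]
tool_rot: [-3.142, 0.0, -0.022]
force: [-0.5, -0.3, -0.8]
grip_width: 0.0396
finger_force: 41.5
```

Emit:
move_arm(
  moves=[
    [[0.3,0.0004,0,0.0001,0,0,0],[0.3,0.0008,0,0.0001,0,0,0]],
  ],
)

```text
clock: 21.25
position: [0.5555, 0.3468, 0.0343]
tool_rot: [-3.141, -0.0, -0.022]
force: [-1.4, 0.3, 1.5]
grip_width: 0.0398
finger_force: 41.7
```

Emit:
move_arm(
  moves=[
    [[0.3,0.0003,0,0,0,0,0],[0.3,0.0006,0,0,0,0,0]],
  ],
)

```text
clock: 21.45
position: [0.5561, 0.3468, 0.0343]
tool_rot: [-3.141, -0.0, -0.022]
force: [-1.3, 0.0, 1.4]
grip_width: 0.0396
finger_force: 41.7
```

Emit:
move_arm(
  moves=[
    [[0.3,0.0003,0,0,0,0,0],[0.3,0.0006,0,0,0,0,0]],
  ],
)

```text
clock: 21.65
position: [0.5567, 0.3468, 0.0343]
tool_rot: [-3.141, -0.0, -0.022]
force: [-1.2, -0.4, 1.9]
grip_width: 0.0398
finger_force: 41.7
```

Emit:
move_arm(
  moves=[
    [[0.3,0.0002,0,0,0,0,0],[0.3,0.0004,0,0,0,0,0]],
  ],
)

```text
clock: 21.85
position: [0.5571, 0.3468, 0.0343]
tool_rot: [-3.142, 0.0, -0.022]
force: [-1.4, 0.2, 2.2]
grip_width: 0.0393
finger_force: 41.7
```

Emit:
move_arm(
  moves=[
    [[0.3,0.0002,0,0,0,0,0],[0.3,0.0004,0,0,0,0,0]],
  ],
)

```text
clock: 22.05
position: [0.5575, 0.3468, 0.0343]
tool_rot: [-3.142, -0.0, -0.022]
force: [-1.2, -0.8, 1.9]
grip_width: 0.0396
finger_force: 41.8
```

Emit:
move_arm(
  moves=[
    [[0.3,0.0002,0,0,0,0,0],[0.3,0.0004,0,0,0,0,0]],
  ],
)

```text
clock: 22.25
position: [0.5579, 0.3468, 0.0343]
tool_rot: [-3.141, -0.0, -0.022]
force: [-1.3, -0.1, 2.4]
grip_width: 0.0394
finger_force: 41.8
```

Emit:
move_arm(
  moves=[
    [[0.3,0.0002,0,0,0,0,0],[0.3,0.0004,0,0,0,0,0]],
  ],
)

```text
clock: 22.45
position: [0.5583, 0.3467, 0.0343]
tool_rot: [-3.142, -0.0, -0.022]
force: [-1.9, 0.1, 3.0]
grip_width: 0.0399
finger_force: 41.8
```

Emit:
move_arm(
  moves=[
    [[0.3,0.0002,0,0,0,0,0],[0.3,0.0004,0,0,0,0,0]],
  ],
)

```text
clock: 22.65
position: [0.5587, 0.3467, 0.0343]
tool_rot: [-3.141, -0.0, -0.022]
force: [-2.9, 0.3, 3.4]
grip_width: 0.0398
finger_force: 41.8
```

Emit:
move_arm(
  moves=[
    [[0.3,0.0002,0,-0.0001,0,0,0],[0.3,0.0003,0,-0.0001,0,0,0]],
  ],
)

```text
clock: 22.85
position: [0.559, 0.3467, 0.0343]
tool_rot: [3.142, 0.0, -0.022]
force: [-0.7, -0.3, 1.9]
grip_width: 0.0399
finger_force: 41.7
```

Emit:
move_arm(
  moves=[
    [[0.3,0.0002,0,0,0,0,0],[0.3,0.0002,0,0,0,0,0]],
  ],
)

```text
clock: 23.05
position: [0.5592, 0.3466, 0.0343]
tool_rot: [3.142, 0.0, -0.022]
force: [-2.0, -0.3, 1.1]
grip_width: 0.0396
finger_force: 41.7
```

Noise only, not the stop yet. Going on.

Emit:
move_arm(
  moves=[
    [[0.3,0.0002,0,0,0,0,0],[0.3,0.0004,0,0,0,0,0]],
  ],
)

```text
clock: 23.25
position: [0.5596, 0.3466, 0.0343]
tool_rot: [3.142, 0.0, -0.022]
force: [-1.1, -0.3, 1.6]
grip_width: 0.0398
finger_force: 41.7
```

Emit:
move_arm(
  moves=[
    [[0.3,0.0002,0,0,0,0,0],[0.3,0.0003,0,0,0,0,0]],
  ],
)

```text
clock: 23.45
position: [0.5599, 0.3467, 0.0343]
tool_rot: [3.142, 0.0, -0.022]
force: [-1.4, -0.7, 0.8]
grip_width: 0.0397
finger_force: 41.7
```

Emit:
move_arm(
  moves=[
    [[0.3,0.0002,0,0,0,0,0],[0.3,0.0003,0,0,0,0,0]],
  ],
)

```text
clock: 23.65
position: [0.5599, 0.3467, 0.0343]
tool_rot: [3.141, 0.0, -0.022]
force: [-3.8, 0.2, 2.4]
grip_width: 0.0393
finger_force: 41.8
```

Position has stopped at 0.5599 and the force is rising, so this is the stop.

Emit:
move_arm(
  moves=[
    [[0.3,0.0002,0,0,0,0,0],[0.3,0.0002,0,0,0,0,0]],
  ],
)

```text
clock: 23.85
position: [0.56, 0.3466, 0.0343]
tool_rot: [3.141, 0.001, -0.022]
force: [-5.7, -0.6, 3.9]
grip_width: 0.0393
finger_force: 41.9
```

Emit:
move_arm(
  moves=[
    [[0.3,0,0,0,0,0,0],[0.3,0,0,0,0,0,0]],
  ],
)

```text
clock: 24.05
position: [0.5601, 0.3467, 0.0343]
tool_rot: [3.141, 0.001, -0.022]
force: [-5.7, 0.2, 3.9]
grip_width: 0.0393
finger_force: 41.9
```

About 5 N net on the stop. Releasing and retreating straight up.

Emit:
move_arm(
  moves=[
    [[0.6,0,0,0,0,0,0],[0.8,0,0,0,0,0,0],[1,0,0,0,0,0,0],[1,0,0,0,0,0,0],[1,0,0,0,0,0,0]],
  ],
)

```text
clock: 24.55
position: [0.5605, 0.3467, 0.0344]
tool_rot: [-3.142, -0.0, -0.022]
force: [-0.7, -0.5, -1.4]
grip_width: 0.0854
finger_force: 0.0
```

Emit:
move_arm(
  moves=[
    [[1,0,0,-0.01,0,0,0],[1,0,0,-0.04,0,0,0],[1,0,0,-0.08,0,0,0],[1,0,0,-0.12,0,0,0],[1,0,0,-0.16,0,0,0]],
  ],
)

```text
clock: 25.05
position: [0.5602, 0.3466, 0.1968]
tool_rot: [-3.141, -0.0, -0.022]
force: [0.1, 0.5, 0.2]
grip_width: 0.0853
finger_force: 0.0
```

Emit:
move_arm(
  moves=[
    [[1,0,0,0,0,0,0],[1,0,0,0,0,0,0],[1,0,0,0,0,0,0],[1,0,0,0,0,0,0]],
  ],
)

```text
clock: 25.45
position: [0.5599, 0.3464, 0.1933]
tool_rot: [3.141, 0.001, -0.022]
force: [-0.4, -0.8, 0.5]
grip_width: 0.0854
finger_force: 0.0
```

Run:
```python
from h import *
to(.56,.3467,.2,-.02)
p=bot.camera_params("wrist"); im=bot.grab_frame("wrist")
g=im.astype(int)
for n,z in (("top",.072),("bottom",.012)): print(n,proj(p,np.array([.56,.3467,z])))
u=proj(p,np.array([.56,.3467,.072])).astype(int)
m=((g.max(2)<125)&(g.max(2)-g.min(2)<30)).astype(np.uint8)
m[:, :]*=1; x0,y0=u-70; sub=m[max(0,y0):u[1]+70,x0:u[0]+70]
n,l,s,c=cv2.connectedComponentsWithStats(sub); 
for k in range(1,n):
    if s[k,4]>300: print(s[k],c[k]+[x0,max(0,y0)])
# yellow bar face
hsv=cv2.cvtColor(im,cv2.COLOR_RGB2HSV); y=cv2.inRange(hsv,(18,120,120),(35,255,255))
n,l,s,c=cv2.connectedComponentsWithStats(y)
for k in range(1,n):
    if s[k,4]>60: print("yel",s[k],c[k]); b=s[k]; print(ray(p,(b[0]+b[2]/2,b[1]+b[3]),.029), ray(p,(b[0]+b[2]/2,b[1]),.029))
gray=cv2.cvtColor(im,cv2.COLOR_RGB2GRAY)
C=cv2.HoughCircles(gray[max(0,y0):u[1]+70,x0:u[0]+70],cv2.HOUGH_GRADIENT,1,20,param1=80,param2=12,minRadius=18,maxRadius=45)
if C is not None:
    for q in C[0][:4]: print("circ",q+[x0,max(0,y0),0],ray(p,q[:2]+[x0,max(0,y0)],.072))
```

```text
t 25.45 pos [0.5599 0.3464 0.1933] rot [ 3.1406  0.0015 -0.0218] F [-0.3621 -0.8452  0.4935] w 0.08536232545456562 ff 0.0
shift [ 0.0001 -0.0003 -0.0067] turn [ 0.0002  0.0002 -0.0003]
top [278.2606 197.1394]
bottom [278.2029 178.5568]
[  44   35   52   59 2335] [277.9435 191.2321]
yel [251 151  52  11 516] [276.905  155.9574]
[0.5784 0.3474 0.029 ] [0.5878 0.3472 0.029 ]
yel [426 156  54  11 491] [452.9857 160.6741]
[0.5711 0.1977 0.029 ] [0.5805 0.1989 0.029 ]
circ [278.5 190.5  29.9] [0.5652 0.3464 0.072 ]
circ [275.5 210.5  37.7] [0.5495 0.349  0.072 ]
circ [273.5 170.5  22.1] [0.5804 0.3498 0.072 ]
circ [280.5 250.5  36.5] [0.5162 0.3458 0.072 ]
```

```bash
python3 -c "
from workcell import bot
print(bot.job_done())"
```

```text
the job is handed in; nothing more can be done
None
```

The bushing weighed heavier than the master, so it now stands upright and released in the red tray, pressed to about 5 N against the stop bar; the job is handed in at about 25.5 s, though one finger nudged the bushing about 3 mm on the pan while regrasping it.

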